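Return reagent bottles to their colour-coded spill trays

ROBOT

A 6-joint arm with a two-finger parallel gripper is mounted at the origin on the work surface. World frame = base frame: x ahead of the robot, y to its left, z up, the work surface at z = 0. Lengths are in mm, angles in rad, forces in N, time in s.
With the tool pointing down it reaches from about 275 to 1000 mm from the base axis. Payload 8.4 kg.
Tool frame: the origin (TCP) lies midway between the tips of the shut fingers; the grasp point (between the pads) lies 19 mm behind it; z points along the fingers, y is the line along which they close (so a half turn about z gives the same grasp; the last joint's range is limited). The gripper opens to 85 mm and grips with 20 to 120 N. Pads are 22 mm wide; open, the fingers measure 114 mm over their backs; the gripper's body (76 mm by 85 mm) begins 54 mm behind the grasp point. The pads swing forward as they close: fully open they stand 13 mm farther back than shut.
Start: joints at [-1.31, 0.353, 1.633, -0, 1.155, -0.002], TCP at [162.364, -603.544, 231.281] pointing down, gripper open.
Joint ranges: [-2.63, 2.63], [-0.92, 2.1], [0.06, 2.66], [-1.3, 4.44], [0, 2.69], [-3.02, 3.02]. Speed limits (rad/s): [2.22, 2.22, 2.79, 3.14, 3.14, 3.14].

INTERFACE

Orientations are given as [roll, pitch, yaw] about the fixed x, y, z axes, in that order (R = Rz(yaw) Ry(pitch) Rx(roll)).
In Python, from rig import r gives the robot as it stands.
- The arm moves only by the shell command python3 -m inch 'ROWS' [OPENING] [FORCE]. ROWS is JSON, a list that holds one entry, the list of rows, each a list of 6 numbers: the shift along the tool's x, y, z scaled (see below), then the turn, a rotation vector about the tool's x, y, z scaled (see below). In form: [[[tx, ty, tz, wx, wy, wz], ...]]. A call has 1 to 8 rows; each row is the pose to reach, as a shift and turn from the pose commanded when the call began, along the tool's axes at that moment, turning the shorter way round; what a row does not reach only later rows make up. The controller multiplies each number of a shift by 20 cm and each number of a turn by pi rad. A row lasts 1/12 s, in which the tool goes at most 41.7 mm and 7.16 degrees, less where a joint would pass 70% of its speed; a pose out of reach is approached as far as the arm can. A call with a number of a shift or a turn outside -1 to 1 is refused whole. A call with a gripper value outside its range is refused whole. OPENING is the gripper's target within -1 to 1 (fully open at 1, half-way at 0, shut at -1), set as the call begins (- or left out, the last holds). The fingers move at their own pace and stop on an object; FORCE is the grip in N (left out, the last holds). Time passes only in rows, so rows that repeat a pose let the fingers close. It gives the time, the measured TCP pose, the force, the opening and the grip force at its end, in the units of the state.
- r.sense(): the state, without advancing time (a new reading comes with each control period).
- r.grab_frame(name): name is "scene" or "side" or "wrist"; returns the picture (420x560x3 uint8, red, green, blue); there is no depth.
- r.camera_info(name): a dict with "K" (3x3 intrinsics, pixels), "distortion" ([k1, k2, p1, p2, k3] as OpenCV has them; the pictures are not rectified), "rvec" (rotation vector, rad) and "tvec" (3), from world to camera coordinates, as OpenCV has them; the wrist camera has in their place "mount" (4x4, takes a point from camera to tool coordinates, whose origin is the TCP and whose axes are the flange's). Camera axes: x right, y down, z forward; pixel columns grow to the right and rows downward; lengths in mm; the calibration is good to about 2 mm. A picture is of the moment at which its call begins: read the wrist's pose just before it. camera_info takes no time and is no camera call.
- r.sign_off(): hands the job in; it is judged then, once.
The state is a dict: "clock": time; "qpos": joint angles; "qvel": joint speeds; "joint_efforts": joint torques, N m; "eef_pos": TCP position; "tcp_rot": TCP orientation; "contact_force": force on the tool from outside, world axes, zero at the start; "wrist_torque": the same for the moment, N m; "opening": opening from 0.0 (shut) to 1.0 (fully open); "grasp_force": force on a finger pad.
Only numpy, scipy, OpenCV 4.12 (cv2) and the standard library are available. Lean on these libraries where they do the work, as an engineer would, in place of code of your own. Each camera call takes 0.05 s, during which the arm holds its last target. There are 200 camera calls.

TASK

The experiment is over: put each of the four reagent bottles back into the spill tray of its own storage colour (the colour of its cap), standing upright and flat on the tray's floor. Set the bottles down without dropping or toppling any, and do not disturb the beaker and the mortar.

Things in the scene. Friction and masses are not known exactly. Their poses are not given: they have to be found in the camera images.
- bottle_red_mid (a point): Centre (half-way up, 52 mm above the underside) of the loose red-capped reagent bottle: a slim bare-aluminium solvent bottle with a narrow red screw cap and a red stripe on a white label. Round, 50 mm diameter, side straight up to 74 mm; cap 28 mm diameter; 104 mm high; about 0.16 kg. z is up its axis; yaw is free. Grip it round the straight side, 58 mm up.
- bottle_yellow_mid (a point): Centre (half-way up, 50 mm above the underside) of the loose yellow-capped reagent bottle: a brown amber-glass bottle with a yellow screw cap and a yellow stripe on a white label. Round, 52 mm diameter, side straight up to 66 mm; cap 30 mm diameter; 100 mm high; about 0.24 kg. z is up its axis; yaw is free. Grip it round the straight side, 58 mm up.
- bottle_blue_mid (a point): Centre (half-way up, 47 mm above the underside) of the loose blue-capped reagent bottle: a white plastic wide-mouth bottle with a broad blue screw cap and a blue stripe on a white label. Round, 54 mm diameter, side straight up to 66 mm; cap 42 mm diameter; 94 mm high; about 0.14 kg. z is up its axis; yaw is free. Grip it round the straight side, 58 mm up.
- bottle_green_mid (a point): Centre (half-way up, 51 mm above the underside) of the loose green-capped reagent bottle: a clear-glass wide-mouth bottle with a broad green screw cap and a green stripe on a white label. Round, 56 mm diameter, side straight up to 66 mm; cap 45 mm diameter; 102 mm high; about 0.26 kg. z is up its axis; yaw is free. Grip it round the straight side, 58 mm up.
- tray_red: The red plastic spill tray: square, open-topped, 88 mm outside (94 mm over its lip), 80 mm inside, floor 4 mm thick, rim 24 mm above the bench. It is fixed to the bench. Origin at the centre of its underside on the bench; x and y along its sides, z up.
- tray_yellow: The yellow plastic spill tray: square, open-topped, 88 mm outside (94 mm over its lip), 80 mm inside, floor 4 mm thick, rim 24 mm above the bench. It is fixed to the bench. Origin at the centre of its underside on the bench; x and y along its sides, z up.
- tray_blue: The blue plastic spill tray: square, open-topped, 88 mm outside (94 mm over its lip), 80 mm inside, floor 4 mm thick, rim 24 mm above the bench. It is fixed to the bench. Origin at the centre of its underside on the bench; x and y along its sides, z up.
- tray_green: The green plastic spill tray: square, open-topped, 88 mm outside (94 mm over its lip), 80 mm inside, floor 4 mm thick, rim 24 mm above the bench. It is fixed to the bench. Origin at the centre of its underside on the bench; x and y along its sides, z up.
- beaker_mid (a point): Centre (half-way up, 35 mm) of a loose empty clear-glass beaker, 54 mm across the rim, 70 mm high. A bystander: leave it standing where it is.
- mortar_mid (a point): Point on the axis, 26 mm above the bench, of a loose white porcelain mortar, 84 mm across and 52 mm high, its pestle leaning out to 60 mm from the axis and 83 mm high. A bystander: leave it where it is.
There are look-alikes about, which are no part of the job. What is meant by the tray_red is not white, and is the smaller of those in its own colour. Leave any purple look-alike of the part that bears beaker_mid alone.

How it is judged (in metres and radians):
At the end, for the whole second after the job is handed in: Each bottle stands upright (within 0.08 rad) and flat on the floor of the tray of its cap's colour, its axis within 18 mm of the tray's middle along both sides, at rest; the beaker and the mortar stand within 25 mm of where they began (x of bottle_red_mid in the frame of tray_red between -0.018 and 0.018 m and y of bottle_red_mid in the frame of tray_red between -0.018 and 0.018 m and z of bottle_red_mid in the frame of tray_red between 0.052 and 0.06 m and angle between each of bottle_red_mid, bottle_yellow_mid, bottle_blue_mid, bottle_green_mid's own z axis and vertical below 0.08 rad and linear speed of each of bottle_red, bottle_yellow, bottle_blue, bottle_green below 0.02 m/s and x of bottle_yellow_mid in the frame of tray_yellow between -0.018 and 0.018 m and y of bottle_yellow_mid in the frame of tray_yellow between -0.018 and 0.018 m and z of bottle_yellow_mid in the frame of tray_yellow between 0.05 and 0.058 m and x of bottle_blue_mid in the frame of tray_blue between -0.018 and 0.018 m and y of bottle_blue_mid in the frame of tray_blue between -0.018 and 0.018 m and z of bottle_blue_mid in the frame of tray_blue between 0.047 and 0.055 m and x of bottle_green_mid in the frame of tray_green between -0.018 and 0.018 m and y of bottle_green_mid in the frame of tray_green between -0.018 and 0.018 m and z of bottle_green_mid in the frame of tray_green between 0.051 and 0.059 m and distance of each of beaker_mid, mortar_mid from where it was at the start of the episode below 0.025 m and angle between each of beaker_mid, mortar_mid's own z axis and vertical below 0.15 rad); the robot touches nothing.
It fails at once if a bottle is knocked over or laid down (angle between any of bottle_red_mid, bottle_yellow_mid, bottle_blue_mid, bottle_green_mid's own z axis and vertical above 0.8 rad).
It fails at once if a bottle is dropped (falls free for more than about 35 mm) ((linear speed of bottle_red above 0.85 m/s and contact force between anything else and bottle_red below 0.02 N) or (linear speed of bottle_yellow above 0.85 m/s and contact force between anything else and bottle_yellow below 0.02 N) or (linear speed of bottle_blue above 0.85 m/s and contact force between anything else and bottle_blue below 0.02 N) or (linear speed of bottle_green above 0.85 m/s and contact force between anything else and bottle_green below 0.02 N)).
It fails at once if the beaker is tipped or pushed more than 25 mm (distance of beaker_mid from where it was at the start of the episode above 0.025 m or angle between beaker_mid's own z axis and vertical above 0.5 rad).
It fails at once if the mortar is tipped or pushed more than 25 mm (distance of mortar_mid from where it was at the start of the episode above 0.025 m or angle between mortar_mid's own z axis and vertical above 0.5 rad).
It also fails if it takes over 99 s, if anything falls off the work surface, if the arm or the gripper's body presses on something with over 40 N, if the wrist force passes 120 N, or if a joint passes its speed limit or range.

## Working session

There is one attempt and no reset: what is moved stays moved. The work goes in short steps, Python scripts to look and compute and a shell command to move; the robot and the scene stay as the last step left them, time stands still between calls to the robot, and variables do not carry over. Pictures are saved under pics/ and viewed, at most 14 in all, crops included, and the job is handed in when it is done.

```bash
ls; mkdir -p pics; python3 - <<'E'
from rig import r
import cv2
for n in ("scene","side"):
    cv2.imwrite(f"pics/{n}0.png",r.grab_frame(n)[:,:,::-1])
    c=r.camera_info(n);print(n,c)
print(r.camera_info("wrist"));print(r.sense())
E
```

```text
pics
scene {'K': array([[445.11295595,   0.        , 278.7479245 ],
       [  0.        , 445.11295595, 211.76764012],
       [  0.        ,   0.        ,   1.        ]]), 'distortion': array([0.01161984, 0.        , 0.        , 0.        , 0.        ]), 'rvec': array([ 1.12909228,  2.60670406, -0.69284884]), 'tvec': array([ 258.74447942, -319.25240562, 1590.24488168])}
side {'K': array([[461.69861885,   0.        , 281.77889108],
       [  0.        , 461.69861885, 211.03190995],
       [  0.        ,   0.        ,   1.        ]]), 'distortion': array([-0.04161352,  0.        ,  0.        ,  0.        ,  0.        ]), 'rvec': array([ 2.37420095, -0.1170674 ,  0.05274903]), 'tvec': array([-472.31562743,  136.142411  , 1046.70781409])}
{'K': array([[307.15230518,   0.        , 283.09182188],
       [  0.        , 307.15230518, 212.64514516],
       [  0.        ,   0.        ,   1.        ]]), 'distortion': array([-0.06689,  0.     ,  0.     ,  0.     ,  0.     ]), 'mount': array([[ 2.51331721e-04, -9.57381474e-01, -2.88826331e-01,
         7.22379889e+01],
       [ 9.99999575e-01, -1
[... 217 characters left out ...]
0000e+00]])}
{'clock': 0.1, 'qpos': array([-1.31038974e+00,  3.53604540e-01,  1.63402303e+00,  8.78981039e-06,
        1.15521434e+00, -2.41309138e-03]), 'qvel': array([-0.00039102, -0.00294215, -0.0016723 , -0.00035117, -0.0004438 ,
       -0.00020008]), 'joint_efforts': array([-2.52525651e-04, -6.06358051e+01, -3.42818320e+01, -3.97037411e-05,
        4.01348181e-03,  1.55451733e-05]), 'eef_pos': array([ 162.26643742, -603.14150954,  230.63645599]), 'tcp_rot': array([-3.14034342e+00, -1.10517315e-05,  2.62816122e-01]), 'contact_force': array([0.53627287, 0.22982264, 0.68254443]), 'wrist_torque': array([0.00531895, 0.01331958, 0.01624381]), 'grasp_force': 0.0, 'opening': 1.0034516768999404}
```

View pics/scene0.png

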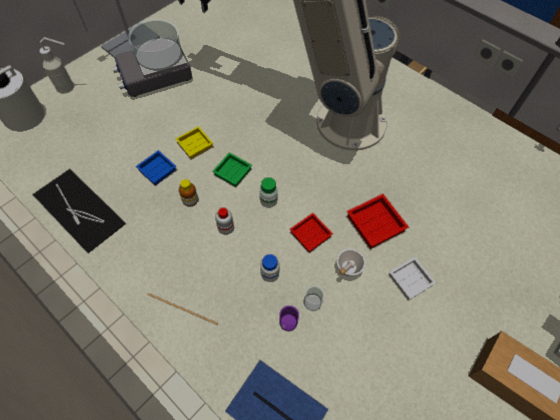

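View pics/side0.png

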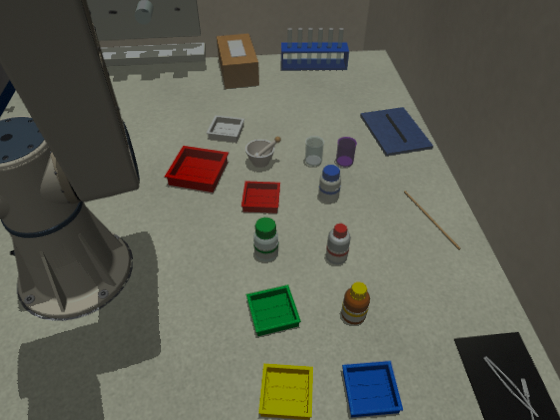

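Scene picture candidates for tray_red are the small red (311,232), the large red (377,220) and the white (411,278). The small red one fits: it isn't white and is the smaller of the two reds. The beaker is the clear glass at (314,299); the purple look-alike is at (289,318). In the scene view the bottles are red (224,218), yellow (188,190), blue (270,265) and green (268,188). The side view shows the same layout, with the small red tray at (262,196).

```bash
cat >h.py <<'E'
import numpy as np, cv2
from rig import r
from scipy.spatial.transform import Rotation as Ro
def ray(n,uv,pose=None):
    c=r.camera_info(n)
    p=cv2.undistortPoints(np.array(uv,float).reshape(-1,1,2),c["K"],c["distortion"])[:,0]
    d=np.c_[p,np.ones(len(p))]
    if n=="wrist":
        R=Ro.from_euler('xyz',pose["tcp_rot"]).as_matrix(); M=c["mount"]
        return R@M[:3,3]+pose["eef_pos"], d@(R@M[:3,:3]).T
    R=cv2.Rodrigues(c["rvec"])[0]
    return -R.T@c["tvec"], d@R
def atz(n,uv,z,pose=None):
    o,d=ray(n,uv,pose); return o+d*((z-o[2])/d[:,2])[:,None]
HUE={"red":(175,6),"yellow":(24,34),"blue":(105,125),"green":(55,85)}
def blob(im,col,seed,rad):
    h=cv2.cvtColor(im,cv2.COLOR_RGB2HSV);a,b=HUE[col];H=h[...,0]
    m=((H>=a)|(H<=b)) if a>b else ((H>=a)&(H<=b))
    m=(m&(h[...,1]>130)&(h[...,2]>45)).astype(np.uint8)
    k=np.zeros_like(m);cv2.circle(k,seed,rad,1,-1);m&=k
    n,l,s,c=cv2.connectedComponentsWithStats(m)
    i=1+np.argmax(s[1:,4]);return l==i,c[i],s[i]
E
python3 - <<'E'
from h import *
T={"red":((311,232),(262,196)),"yellow":((195,142),(287,390)),"blue":((156,167),(371,388)),"green":((232,169),(273,310))}
B={"red":((223,213),(340,230)),"yellow":((185,184),(359,290)),"blue":((270,260),(331,173)),"green":((268,183),(265,228))}
im={n:r.grab_frame(n) for n in("scene","side")}
top={"red":104,"yellow":100,"blue":94,"green":102}
for c in T:
  for i,n in enumerate(im):
    m,_,s=blob(im[n],c,T[c][i],32)
    pts=cv2.findContours(m.astype(np.uint8),0,1)[0][0].reshape(-1,2)
    w=atz(n,pts,24)[:,:2].astype(np.float32)
    q=cv2.minAreaRect(w);print("tray",c,n,np.round(q[0]),np.round(q[1]),round(q[2]))
  for i,n in enumerate(im):
    m,ce,s=blob(im[n],c,B[c][i],13)
    print(" cap",c,n,np.round(ce),s[4],atz(n,[ce],top[c]-8).round())
for nm,a,b,z in(("beakerbase",(314,305),(313,161),0),("mortar",(350,264),(260,153),40),("purple",(288,322),(346,160),0)):
  print(nm,atz("scene",[a],z).round(),atz("side",[b],z).round())
a=cv2.resize(im["scene"][180:330,240:440],None,fx=4,fy=4,interpolation=2)
cv2.imwrite("pics/crop1.png",a[:,:,::-1])
E
```

```text
tray red scene [443. 189.] [97. 96.] 81
tray red side [438. 178.] [111.  93.] 81
 cap red scene [223. 212.] 83 [[602. -16.  96.]]
 cap red side [340. 228.] 98 [[602. -14.  96.]]
tray yellow scene [ 453. -324.] [103.  95.] 80
tray yellow side [ 449. -331.] [99. 94.] 80
 cap yellow scene [185. 184.] 93 [[ 611. -172.   92.]]
 cap yellow side [358. 290.] 227 [[ 608. -175.   92.]]
tray blue scene [ 608. -333.] [103.  93.] 89
tray blue side [ 605. -342.] [98. 94.] 89
 cap blue scene [269. 262.] 186 [[619. 187.  86.]]
 cap blue side [331. 170.] 135 [[618. 191.  86.]]
tray green scene [ 444. -149.] [97. 96.] 9
tray green side [ 440. -156.] [93. 98.] 10
 cap green scene [268. 185.] 168 [[441.  12.  94.]]
 cap green side [265. 228.] 343 [[438.   5.  94.]]
beakerbase [[601. 342.   0.]] [[598. 331.   0.]]
mortar [[451. 344.  40.]] [[447. 332.  40.]]
purple [[687. 321.   0.]] [[693. 326.   0.]]
```

View pics/crop1.png

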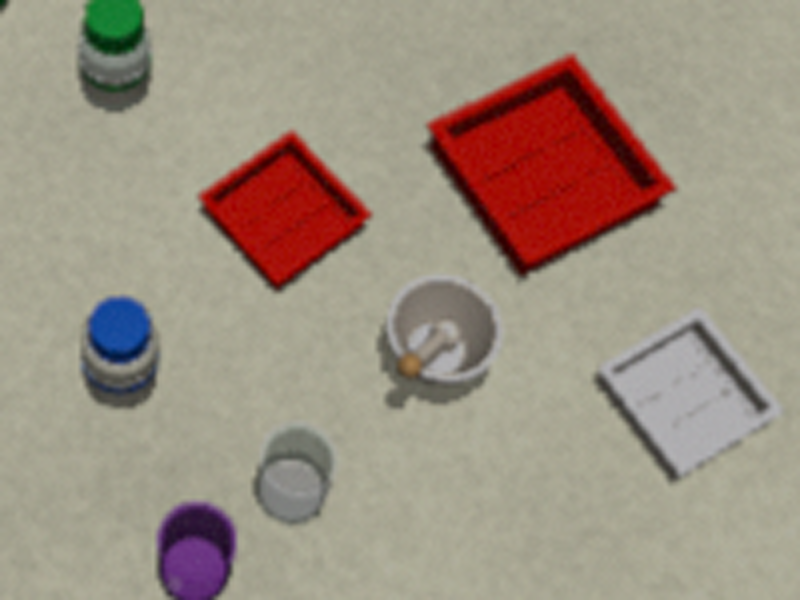

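The crop confirms it: the small red tray (crop 285,212) is clearly smaller than the other red one (550,165), and the white one (690,395) is out. The measured rims are about 95 mm, as expected. I'm setting out for the yellow bottle at (610,-173).

```bash
python3 -m inch '[[[0.15,-0.17,0,0,0,0.02],[0.3,-0.34,0,0,0,0.04],[0.45,-0.5,0,0,0,0.06],[0.6,-0.67,0,0,0,0.084],[0.75,-0.84,0,0,0,0.084],[0.9,-1,0,0,0,0.084],[0.9,-1,0,0,0,0.084],[0.9,-1,0,0,0,0.084]]]' 1 60
```

```text
clock: 0.87
eef_pos: [285.2, -360.2, 231.2]
tcp_rot: [-3.14, -0.0, 0.002]
contact_force: [0.0, -0.5, 0.4]
opening: 1.001
grasp_force: 0.0
```

```bash
python3 -m inch '[[[0.17,-0.1,0,0,0,0],[0.34,-0.2,0,0,0,0],[0.5,-0.3,0,0,0,0],[0.67,-0.39,0,0,0,0],[0.84,-0.49,0,0,0,0],[1,-0.58,0,0,0,0]]]'
python3 -m inch '[[[0.16,-0.1,0,0,0,0],[0.32,-0.19,0,0,0,0],[0.48,-0.27,0,0,0,0],[0.62,-0.35,0,0,0,0],[0.62,-0.35,0,0,0,0],[0.62,-0.35,0,0,0,0]]]'
cat >>h.py <<'E'
def look(name,items):
    """items: (colour, z of plane, kind) seen by wrist near predicted xy"""
    p=r.sense(); im=r.grab_frame("wrist"); cv2.imwrite(f"pics/{name}.png",im[:,:,::-1])
    c=r.camera_info("wrist"); R=Ro.from_euler('xyz',p["tcp_rot"]).as_matrix();M=np.eye(4);M[:3,:3]=R;M[:3,3]=p["eef_pos"]
    W=np.linalg.inv(M@c["mount"])
    for col,xyz,rad in items:
        uv=cv2.projectPoints(np.array([xyz],float),cv2.Rodrigues(W[:3,:3])[0],W[:3,3],c["K"],c["distortion"])[0].ravel()
        m,ce,s=blob(im,col,tuple(int(v) for v in uv),rad)
        ct=max(cv2.findContours(m.astype(np.uint8),0,1)[0],key=len)
        w=atz("wrist",ct.reshape(-1,2),xyz[2],p)[:,:2].astype(np.float32)
        (cc,rr)=cv2.minEnclosingCircle(w);q=cv2.minAreaRect(w)
        print(col,"uv",uv.round(),"circ",np.round(cc,1),round(2*rr),"rect",np.round(q[0],1),np.round(q[1]),round(q[2]))
    print(p["eef_pos"].round(1),p["tcp_rot"].round(3))
E
python3 - <<'E'
from h import *
look("w1",[("yellow",(610,-173,100),40)])
E
```

```text
clock: 1.37
eef_pos: [486.1, -247.2, 231.3]
tcp_rot: [3.141, -0.0, -0.001]
contact_force: [0.7, -0.7, 0.2]
opening: 1.003
grasp_force: 0.0
clock: 1.87
eef_pos: [609.4, -177.6, 230.6]
tcp_rot: [3.142, 0.001, 0.001]
contact_force: [-0.8, -0.8, -0.4]
opening: 1.002
grasp_force: 0.0Traceback (most recent call last):
  File "<stdin>", line 2, in <module>
  File "h.py", line 30, in look
    m,ce,s=blob(im,col,tuple(int(v) for v in uv),rad)
           ~~~~^^^^^^^^^^^^^^^^^^^^^^^^^^^^^^^^^^^^^^
  File "h.py", line 22, in blob
    i=1+np.argmax(s[1:,4]);return l==i,c[i],s[i]
        ~~~~~~~~~^^^^^^^^^
    return _wrapfunc(a, 'argmax', axis=axis, out=out, **kwds)
    return bound(*args, **kwds)
ValueError: attempt to get argmax of an empty sequence
```

View pics/w1.png

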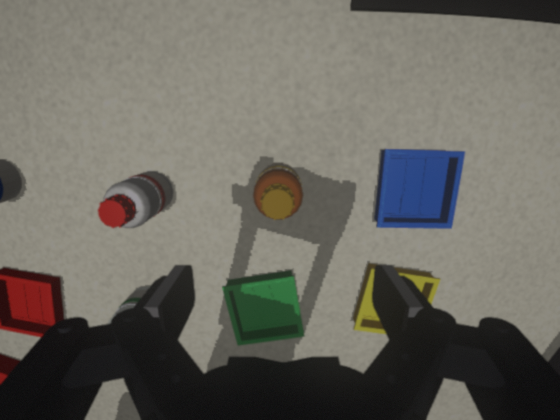

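The wrist view shows the yellow cap at (279,203), shaded by the gripper. Also visible: the red cap (117,211), blue tray (420,188), green tray (264,307) and yellow tray (400,298).

```bash
python3 - <<'E'
from h import *
p=r.sense();print(p["eef_pos"],atz("wrist",[(279,203)],98,p).round(1))
look("w2",[("blue",(608,-335,24),60),("green",(444,-150,24),60),("red",(602,-15,102),25)])
E
```

```text
[ 608.28296907 -178.2426384   230.57966271] [[ 606.4 -174.9   98. ]]
blue uv [416. 185.] circ [ 604.5 -339.6] 129 rect [ 604.2 -338.9] [94. 92.] 89
green uv [261. 307.] circ [ 457.  -162.5] 85 rect [ 456.8 -161.4] [58. 68.] 9
red uv [110. 209.] circ [601.9 -17.2] 33 rect [599.6 -17.6] [28. 30.] 31
[ 608.3 -178.2  230.6] [ 3.142e+00  1.000e-03 -0.000e+00]
```

```bash
python3 -m inch '[[[-0.008,-0.014,0.12,0,0,0],[-0.008,-0.014,0.26,0,0,0],[-0.008,-0.014,0.42,0,0,0],[-0.008,-0.014,0.58,0,0,0],[-0.008,-0.014,0.74,0,0,0],[-0.008,-0.014,0.88,0,0,0],[-0.008,-0.014,0.955,0,0,0],[-0.008,-0.014,0.955,0,0,0]]]'
python3 -m inch '[[[0,0,0,0,0,0],[0,0,0,0,0,0],[0,0,0,0,0,0],[0,0,0,0,0,0],[0,0,0,0,0,0],[0,0,0,0,0,0],[0,0,0,0,0,0],[0,0,0,0,0,0]]]' -1 60
```

```text
clock: 2.63
eef_pos: [603.1, -175.7, 36.9]
tcp_rot: [-3.14, 0.006, -0.003]
contact_force: [-0.7, 0.5, -0.3]
opening: 1.001
grasp_force: 0.0
clock: 3.3
eef_pos: [607.9, -175.7, 42.7]
tcp_rot: [3.141, -0.003, -0.001]
contact_force: [-1.0, 0.4, 6.5]
opening: 0.588
grasp_force: 61.7
```

```bash
python3 -m inch '[[[0,0,-0.06,0,0,0],[0,0,-0.16,0,0,0],[0,0,-0.28,0,0,0],[0,0,-0.4,0,0,0],[0,0,-0.52,0,0,0],[0,0,-0.62,0,0,0],[0,0,-0.66,0,0,0],[0,0,-0.66,0,0,0]]]'
python3 -m inch '[[[-0.06,0,0,0,0,0],[-0.16,0,0,0,0,0],[-0.28,0,0,0,0,0],[-0.4,0,0,0,0,0],[-0.48,0,0,0,0,0],[-0.53,0,0,0,0,0],[-0.53,0,0,0,0,0],[-0.53,0,0,0,0,0]]]'
python3 - <<'E'
from h import *
look("w3",[("blue",(604,-339,24),60),("yellow",(451,-328,24),70),("green",(444,-150,24),60),("red",(600,-17,102),25)])
E
```

```text
clock: 3.97
eef_pos: [608.3, -175.7, 175.7]
tcp_rot: [3.14, -0.005, -0.001]
contact_force: [0.2, -0.1, -1.9]
opening: 0.587
grasp_force: 62.6
clock: 4.63
eef_pos: [501.1, -175.2, 172.1]
tcp_rot: [3.142, -0.0, -0.001]
contact_force: [0.9, 0.0, -1.6]
opening: 0.584
grasp_force: 62.6
blue uv [461.  88.] circ [ 601.3 -339.2] 115 rect [ 600.2 -339.1] [95. 84.] 88
yellow uv [429. 244.] circ [ 448.5 -328.1] 131 rect [ 448.6 -327.6] [96. 94.] 80
green uv [258. 251.] circ [ 461.6 -117.6] 22 rect [ 461.6 -118. ] [ 7. 22.] 87
red uv [50. 85.] circ [600.5 -18.5] 33 rect [599.1 -18. ] [32. 29.] 74
[ 501.1 -175.2  172.1] [ 3.142e+00 -0.000e+00 -1.000e-03]
```

View pics/w3.png

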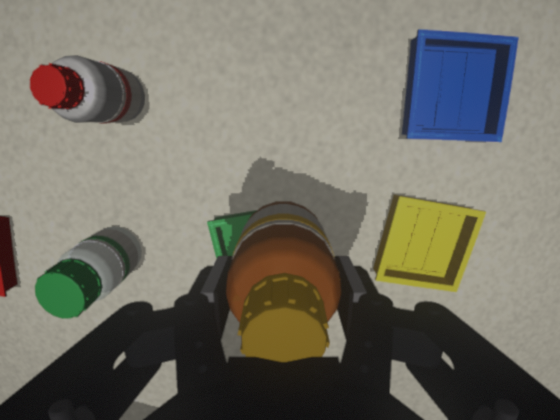

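The yellow tray (430,242) measures 96x94 at (448.5,-328), and the bottle is held upright.

```bash
python3 -m inch '[[[-0.03,0.08,0,0,0,0],[-0.07,0.2,0,0,0,0],[-0.12,0.36,0,0,0,0],[-0.18,0.52,0,0,0,0],[-0.22,0.66,0,0,0,0],[-0.25,0.74,0,0,0,0],[-0.262,0.764,0,0,0,0],[-0.262,0.764,0,0,0,0]]]'
python3 -m inch '[[[0,0,0.06,0,0,0],[0,0,0.16,0,0,0],[0,0,0.28,0,0,0],[0,0,0.4,0,0,0],[0,0,0.5,0,0,0],[0,0,0.57,0,0,0],[0,0,0.61,0,0,0],[0,0,0.61,0,0,0]]]'
python3 -m inch '[[[0,0,0,0,0,0],[0,0,0,0,0,0],[0,0,0,0,0,0],[0,0,0,0,0,0]]]'
```

```text
clock: 5.35
eef_pos: [448.6, -329.2, 172.0]
tcp_rot: [3.141, -0.0, -0.003]
contact_force: [1.5, 0.4, -2.2]
opening: 0.588
grasp_force: 62.9
clock: 6.02
eef_pos: [447.8, -326.0, 48.2]
tcp_rot: [-3.14, 0.003, 0.0]
contact_force: [-0.0, 0.7, -2.2]
opening: 0.585
grasp_force: 62.8
clock: 6.35
eef_pos: [448.8, -328.1, 51.2]
tcp_rot: [3.141, -0.001, -0.001]
contact_force: [0.4, -0.1, -1.3]
opening: 0.588
grasp_force: 62.8
```

Now the last few millimetres until contact.

```bash
python3 -m inch '[[[0,0,0.01,0,0,0],[0,0,0.02,0,0,0],[0,0,0.025,0,0,0],[0,0,0.03,0,0,0],[0,0,0.03,0,0,0],[0,0,0.03,0,0,0]]]'
```

```text
clock: 6.85
eef_pos: [448.6, -328.1, 46.5]
tcp_rot: [3.141, -0.001, -0.001]
contact_force: [-6.4, 5.3, 26.0]
opening: 0.589
grasp_force: 66.0
```

```bash
python3 -m inch '[[[0,0,-0.005,0,0,0],[0,0,-0.01,0,0,0],[0,0,-0.01,0,0,0]]]'
python3 -m inch '[[[0,0,0,0,0,0],[0,0,0,0,0,0],[0,0,0,0,0,0],[0,0,0,0,0,0],[0,0,0,0,0,0]]]' 1 60
python3 -m inch '[[[0,0,-0.06,0,0,0],[0,0,-0.16,0,0,0],[0,0,-0.3,0,0,0],[0,0,-0.46,0,0,0],[0,0,-0.62,0,0,0],[0,0,-0.78,0,0,0],[0,0,-0.9,0,0,0],[0,0,-0.93,0,0,0]]]'
```

```text
clock: 7.1
eef_pos: [448.4, -328.0, 46.6]
tcp_rot: [3.141, -0.0, -0.001]
contact_force: [-2.3, 1.7, 8.1]
opening: 0.588
grasp_force: 63.6
clock: 7.52
eef_pos: [448.2, -327.8, 46.1]
tcp_rot: [-3.141, 0.0, -0.001]
contact_force: [0.4, 0.6, -0.4]
opening: 0.999
grasp_force: 0.0
clock: 8.18
eef_pos: [450.0, -329.1, 237.8]
tcp_rot: [3.137, -0.006, -0.001]
contact_force: [1.0, -1.3, 0.1]
opening: 0.999
grasp_force: 0.0
```

```bash
python3 -m inch '[[[0.03,-0.08,0,0,0,0],[0.1,-0.22,0,0,0,0],[0.18,-0.38,0,0,0,0],[0.26,-0.54,0,0,0,0],[0.33,-0.7,0,0,0,0],[0.4,-0.85,0,0,0,0],[0.47,-1,0,0,0,0]]]'
python3 -m inch '[[[0.07,-0.14,0,0,0,0],[0.14,-0.28,0,0,0,0],[0.21,-0.42,0,0,0,0],[0.26,-0.51,0,0,0,0],[0.28,-0.55,0,0,0,0],[0.28,-0.55,0,0,0,0],[0.28,-0.55,0,0,0,0]]]'
python3 - <<'E'
from h import *
look("w4",[("green",(440,8,102),40),("blue",(618,187,94),50)])
look("w5",[("red",(600,-17,104),50),("red",(442,187,24),60)])
E
```

```text
clock: 8.77
eef_pos: [542.5, -126.2, 232.3]
tcp_rot: [-3.141, 0.0, -0.001]
contact_force: [-0.1, 0.0, 0.2]
opening: 1.0
grasp_force: 0.0
clock: 9.35
eef_pos: [598.0, -18.3, 232.0]
tcp_rot: [3.141, 0.001, -0.0]
contact_force: [-0.5, -0.3, -0.3]
opening: 0.998
grasp_force: 0.0
green uv [258. 343.] circ [4.457e+02 2.000e-01] 29 rect [ 4.452e+02 -3.000e-01] [23. 22.] 83
blue uv [ 69. 180.] circ [617.4 179.2] 52 rect [617.4 179.2] [40. 52.] 15
[598.  -18.3 232. ] [ 3.141e+00  1.000e-03 -0.000e+00]
red uv [280. 200.] circ [600.6 -16.4] 29 rect [600.4 -17. ] [27. 27.] 90
red uv [129. 300.] circ [439.1 190.6] 126 rect [442.9 190.7] [ 87. 100.] 81
[597.9 -18.8 232.1] [ 3.141e+00  1.000e-03 -1.000e-03]
```

View pics/w5.png

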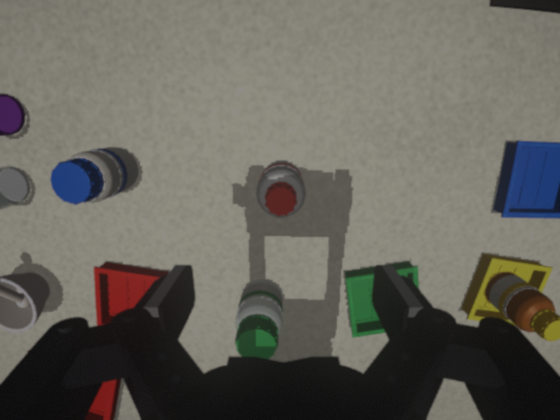

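The red cap is at (281,199), giving (600.5,-17). The yellow bottle stands in its tray (515,300).

```bash
python3 -m inch '[[[0.012,-0.008,0.12,0,0,0],[0.012,-0.008,0.26,0,0,0],[0.012,-0.008,0.42,0,0,0],[0.012,-0.008,0.58,0,0,0],[0.012,-0.008,0.74,0,0,0],[0.012,-0.008,0.88,0,0,0],[0.012,-0.008,0.96,0,0,0],[0.012,-0.008,0.96,0,0,0]]]'
python3 -m inch '[[[0,0,0,0,0,0],[0,0,0,0,0,0],[0,0,0,0,0,0],[0,0,0,0,0,0],[0,0,0,0,0,0],[0,0,0,0,0,0],[0,0,0,0,0,0],[0,0,0,0,0,0]]]' -1 60
python3 -m inch '[[[0,0,-0.06,0,0,0],[0,0,-0.16,0,0,0],[0,0,-0.28,0,0,0],[0,0,-0.4,0,0,0],[0,0,-0.52,0,0,0],[0,0,-0.62,0,0,0],[0,0,-0.66,0,0,0],[0,0,-0.66,0,0,0]]]'
```

```text
clock: 10.12
eef_pos: [597.8, -17.7, 36.8]
tcp_rot: [-3.142, 0.006, -0.003]
contact_force: [-0.9, -0.2, 0.7]
opening: 0.998
grasp_force: 0.0
clock: 10.78
eef_pos: [602.2, -16.8, 42.3]
tcp_rot: [3.141, -0.003, -0.001]
contact_force: [-2.2, -1.8, 6.2]
opening: 0.566
grasp_force: 61.5
clock: 11.45
eef_pos: [602.4, -16.4, 175.4]
tcp_rot: [3.142, -0.005, -0.001]
contact_force: [0.6, 0.2, -3.2]
opening: 0.572
grasp_force: 62.5
```

```bash
python3 -m inch '[[[-0.06,-0.02,0,0,0,0],[-0.16,-0.07,0,0,0,0],[-0.28,-0.12,0,0,0,0],[-0.4,-0.18,0,0,0,0],[-0.48,-0.22,0,0,0,0],[-0.53,-0.24,0,0,0,0],[-0.53,-0.24,0,0,0,0],[-0.53,-0.24,0,0,0,0]]]'
python3 - <<'E'
from h import *
look("w6",[("red",(442,190,24),75),("blue",(618,185,94),50)])
E
```

```text
clock: 12.12
eef_pos: [495.2, 31.7, 172.1]
tcp_rot: [3.141, -0.0, -0.0]
contact_force: [-0.3, 0.3, -1.6]
opening: 0.57
grasp_force: 62.5
red uv [131. 247.] circ [437.9 187.6] 132 rect [438.8 187.1] [96. 97.] 81
blue uv [59. 49.] circ [613.7 179.6] 52 rect [613.7 179.6] [52. 41.] 73
[495.2  31.7 172.1] [ 3.141 -0.    -0.   ]
```

View pics/w6.png

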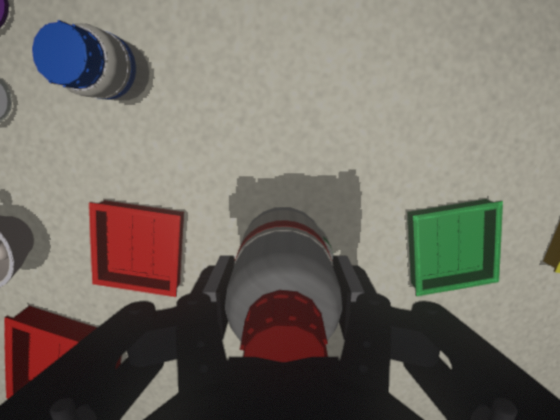

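The small red tray (137,247) measures 96x97 at (439,187). The large red one is the separate blob at lower left.

```bash
python3 -m inch '[[[-0.03,-0.08,0,0,0,0],[-0.07,-0.2,0,0,0,0],[-0.12,-0.36,0,0,0,0],[-0.18,-0.52,0,0,0,0],[-0.23,-0.66,0,0,0,0],[-0.26,-0.74,0,0,0,0],[-0.278,-0.776,0,0,0,0],[-0.278,-0.776,0,0,0,0]]]'
python3 -m inch '[[[0,0,0.06,0,0,0],[0,0,0.16,0,0,0],[0,0,0.28,0,0,0],[0,0,0.4,0,0,0],[0,0,0.5,0,0,0],[0,0,0.57,0,0,0],[0,0,0.61,0,0,0],[0,0,0.61,0,0,0]]]'
python3 -m inch '[[[0,0,0,0,0,0],[0,0,0,0,0,0],[0,0,0,0,0,0],[0,0,0.01,0,0,0],[0,0,0.015,0,0,0],[0,0,0.02,0,0,0],[0,0,0.025,0,0,0],[0,0,0.025,0,0,0]]]'
python3 -c "
from h import *
p=r.sense();p['eef_pos']=np.array([495.2,31.7,172.1]);p['tcp_rot']=np.array([3.1416,0,0])
m,_,s=blob(cv2.imread('pics/w6.png')[:,:,::-1].copy(),'green',(456,247),70)
c=cv2.findContours(m.astype(np.uint8),0,1)[0];c=max(c,key=len).reshape(-1,2)
print(cv2.minAreaRect(atz('wrist',c,24,p)[:,:2].astype(np.float32)))"
```

```text
clock: 12.83
eef_pos: [440.0, 188.0, 172.2]
tcp_rot: [-3.141, -0.0, 0.001]
contact_force: [0.2, -0.1, -1.7]
opening: 0.571
grasp_force: 62.7
clock: 13.5
eef_pos: [439.5, 185.7, 48.8]
tcp_rot: [3.14, 0.002, -0.002]
contact_force: [-0.7, -0.7, -0.9]
opening: 0.571
grasp_force: 62.6
clock: 14.17
eef_pos: [439.9, 187.2, 46.3]
tcp_rot: [-3.141, -0.0, -0.001]
contact_force: [-3.5, -1.6, 14.4]
opening: 0.567
grasp_force: 64.4
((438.3643798828125, -153.22384643554688), (92.76099395751953, 92.72505187988281), 9.879645347595215)
```

```bash
python3 -m inch '[[[0,0,-0.005,0,0,0],[0,0,-0.005,0,0,0],[0,0,-0.005,0,0,0]]]'
python3 -m inch '[[[0,0,0,0,0,0],[0,0,0,0,0,0],[0,0,0,0,0,0],[0,0,0,0,0,0],[0,0,0,0,0,0]]]' 1 60
python3 -m inch '[[[0,0,-0.06,0,0,0],[0,0,-0.16,0,0,0],[0,0,-0.3,0,0,0],[0,0,-0.46,0,0,0],[0,0,-0.62,0,0,0],[0,0,-0.78,0,0,0],[0,0,-0.9,0,0,0],[0,0,-0.93,0,0,0]]]'
python3 -m inch '[[[0.06,0,0,0,0,0],[0.18,0,0,0,0,0],[0.34,0,0,0,0,0],[0.5,0,0,0,0,0],[0.66,0,0,0,0,0],[0.8,0,0,0,0,0],[0.88,0,0,0,0,0],[0.88,0,0,0,0,0]]]'
python3 -m inch '[[[0,0,0,0,0,0],[0,0,0,0,0,0],[0,0,0,0,0,0]]]'
python3 - <<'E'
from h import *
look("w7",[("blue",(617,183,94),50)])
E
```

```text
clock: 14.42
eef_pos: [439.8, 187.1, 46.4]
tcp_rot: [-3.141, -0.0, -0.001]
contact_force: [-1.2, 0.5, 2.3]
opening: 0.567
grasp_force: 62.7
clock: 14.83
eef_pos: [439.7, 187.0, 46.3]
tcp_rot: [3.142, 0.0, -0.001]
contact_force: [0.2, 0.1, 0.1]
opening: 0.998
grasp_force: 0.0
clock: 15.5
eef_pos: [441.5, 187.8, 236.4]
tcp_rot: [-3.139, -0.006, -0.001]
contact_force: [0.8, 0.4, 0.0]
opening: 1.002
grasp_force: 0.0
clock: 16.17
eef_pos: [618.5, 186.2, 229.3]
tcp_rot: [3.141, 0.001, -0.002]
contact_force: [-1.0, 0.3, 0.1]
opening: 1.001
grasp_force: 0.0
clock: 16.42
eef_pos: [614.5, 186.7, 231.4]
tcp_rot: [3.141, 0.002, -0.001]
contact_force: [0.8, -0.4, 0.1]
opening: 1.003
grasp_force: 0.0
blue uv [286. 197.] circ [616.8 186.1] 41 rect [615.5 185.4] [38. 38.] 83
[614.5 186.7 231.4] [ 3.141e+00  2.000e-03 -1.000e-03]
```

View pics/w7.png

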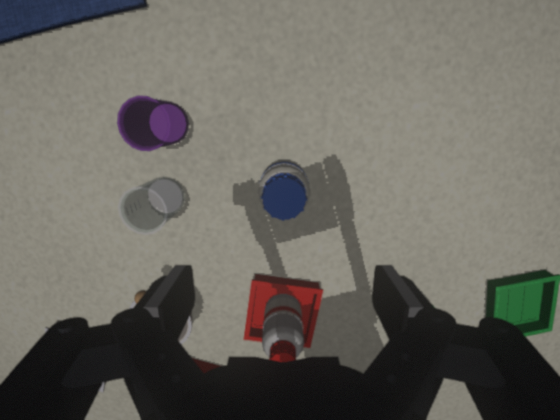

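The blue cap (285,197) is 41 mm across at (616.5,186). The red bottle stands in its tray (283,325).

```bash
python3 -m inch '[[[0.01,0.002,0.12,0,0,0],[0.01,0.002,0.26,0,0,0],[0.01,0.002,0.42,0,0,0],[0.01,0.002,0.58,0,0,0],[0.01,0.002,0.74,0,0,0],[0.01,0.002,0.88,0,0,0],[0.01,0.002,0.96,0,0,0],[0.01,0.002,0.96,0,0,0]]]'
python3 -m inch '[[[0,0,0,0,0,0],[0,0,0,0,0,0],[0,0,0,0,0,0],[0,0,0,0,0,0],[0,0,0,0,0,0],[0,0,0,0,0,0],[0,0,0,0,0,0],[0,0,0,0,0,0]]]' -1 60
python3 -m inch '[[[0,0,-0.06,0,0,0],[0,0,-0.16,0,0,0],[0,0,-0.28,0,0,0],[0,0,-0.4,0,0,0],[0,0,-0.52,0,0,0],[0,0,-0.62,0,0,0],[0,0,-0.66,0,0,0],[0,0,-0.66,0,0,0]]]'
```

```text
clock: 17.13
eef_pos: [614.4, 185.8, 36.8]
tcp_rot: [3.14, 0.006, -0.001]
contact_force: [-1.5, -0.1, 0.4]
opening: 1.004
grasp_force: 0.0
clock: 17.8
eef_pos: [619.1, 186.8, 42.7]
tcp_rot: [-3.14, -0.003, -0.001]
contact_force: [-0.7, -1.1, 7.0]
opening: 0.606
grasp_force: 63.2
clock: 18.47
eef_pos: [619.1, 186.8, 175.6]
tcp_rot: [-3.14, -0.005, -0.001]
contact_force: [0.3, 0.5, -1.2]
opening: 0.609
grasp_force: 62.9
```

```bash
python3 -m inch '[[[0,0.06,0,0,0,0],[0,0.18,0,0,0,0],[0,0.34,0,0,0,0],[0,0.5,0,0,0,0],[0,0.66,0,0,0,0],[0,0.82,0,0,0,0],[0,0.94,0,0,0,0],[0,1,0,0,0,0]]]'
python3 -m inch '[[[0,0.06,0,0,0,0],[0,0.18,0,0,0,0],[0,0.34,0,0,0,0],[0,0.5,0,0,0,0],[0,0.66,0,0,0,0],[0,0.75,0,0,0,0],[0,0.78,0,0,0,0],[0,0.78,0,0,0,0]]]'
python3 - <<'E'
from h import *
look("w8",[("blue",(604,-339,24),75)])
E
```

```text
clock: 19.13
eef_pos: [615.9, -17.1, 170.5]
tcp_rot: [3.141, 0.003, -0.003]
contact_force: [1.0, 0.2, -1.0]
opening: 0.611
grasp_force: 62.9
clock: 19.8
eef_pos: [616.8, -170.5, 171.5]
tcp_rot: [-3.141, 0.001, -0.003]
contact_force: [-0.1, -0.5, -0.8]
opening: 0.605
grasp_force: 63.0
blue uv [450. 209.] circ [ 604.6 -339.6] 130 rect [ 604.5 -339.2] [94. 93.] 89
[ 616.8 -170.5  171.5] [-3.141e+00  1.000e-03 -3.000e-03]
```

```bash
python3 -m inch '[[[0,0.06,0,0,0,0],[-0.02,0.18,0,0,0,0],[-0.03,0.34,0,0,0,0],[-0.04,0.5,0,0,0,0],[-0.05,0.66,0,0,0,0],[-0.06,0.78,0,0,0,0],[-0.062,0.844,0,0,0,0],[-0.062,0.844,0,0,0,0]]]'
python3 -m inch '[[[0,0,0.06,0,0,0],[0,0,0.16,0,0,0],[0,0,0.28,0,0,0],[0,0,0.4,0,0,0],[0,0,0.5,0,0,0],[0,0,0.57,0,0,0],[0,0,0.61,0,0,0],[0,0,0.61,0,0,0]]]'
python3 -m inch '[[[0,0,0,0,0,0],[0,0,0,0,0,0],[0,0,0,0,0,0],[0,0,0.01,0,0,0],[0,0,0.015,0,0,0],[0,0,0.02,0,0,0],[0,0,0.025,0,0,0],[0,0,0.025,0,0,0]]]'
```

```text
clock: 20.52
eef_pos: [604.6, -340.2, 172.1]
tcp_rot: [3.141, -0.0, -0.002]
contact_force: [0.4, 1.1, -0.9]
opening: 0.609
grasp_force: 63.0
clock: 21.18
eef_pos: [603.9, -336.8, 48.3]
tcp_rot: [-3.14, 0.003, 0.0]
contact_force: [-0.9, 0.2, 0.3]
opening: 0.61
grasp_force: 63.1
clock: 21.85
eef_pos: [604.9, -338.7, 46.8]
tcp_rot: [3.141, -0.001, -0.001]
contact_force: [-2.9, 2.1, 10.7]
opening: 0.612
grasp_force: 64.4
```

```bash
python3 -m inch '[[[0,0,-0.003,0,0,0],[0,0,-0.003,0,0,0],[0,0,-0.003,0,0,0]]]'
python3 -m inch '[[[0,0,0,0,0,0],[0,0,0,0,0,0],[0,0,0,0,0,0],[0,0,0,0,0,0],[0,0,0,0,0,0]]]' 1 60
python3 -m inch '[[[0,0,-0.06,0,0,0],[0,0,-0.16,0,0,0],[0,0,-0.3,0,0,0],[0,0,-0.46,0,0,0],[0,0,-0.62,0,0,0],[0,0,-0.78,0,0,0],[0,0,-0.9,0,0,0],[0,0,-0.93,0,0,0]]]'
python3 -m inch '[[[-0.02,-0.06,0,0,0,0],[-0.08,-0.18,0,0,0,0],[-0.16,-0.34,0,0,0,0],[-0.24,-0.5,0,0,0,0],[-0.31,-0.66,0,0,0,0],[-0.38,-0.82,0,0,0,0],[-0.43,-0.94,0,0,0,0],[-0.46,-1,0,0,0,0]]]'
python3 -m inch '[[[-0.05,-0.1,0,0,0,0],[-0.12,-0.25,0,0,0,0],[-0.2,-0.4,0,0,0,0],[-0.28,-0.56,0,0,0,0],[-0.34,-0.68,0,0,0,0],[-0.36,-0.73,0,0,0,0],[-0.36,-0.73,0,0,0,0],[-0.36,-0.73,0,0,0,0]]]'
python3 - <<'E'
from h import *
look("w9",[("green",(440,7,102),50)])
E
```

```text
clock: 22.1
eef_pos: [604.8, -338.6, 46.8]
tcp_rot: [3.141, -0.001, -0.001]
contact_force: [-2.5, 0.7, 7.8]
opening: 0.61
grasp_force: 63.6
clock: 22.52
eef_pos: [604.6, -338.4, 45.7]
tcp_rot: [-3.142, 0.0, -0.001]
contact_force: [-0.4, -0.3, 0.1]
opening: 1.0
grasp_force: 0.0
clock: 23.18
eef_pos: [606.6, -339.5, 238.2]
tcp_rot: [3.138, -0.007, -0.001]
contact_force: [0.6, -0.3, 0.2]
opening: 0.997
grasp_force: 0.0
clock: 23.85
eef_pos: [510.0, -135.0, 230.5]
tcp_rot: [-3.14, 0.003, 0.0]
contact_force: [0.2, 0.1, -0.6]
opening: 1.0
grasp_force: 0.0
clock: 24.52
eef_pos: [441.2, 7.7, 231.7]
tcp_rot: [3.141, -0.0, 0.001]
contact_force: [0.3, -0.6, -0.1]
opening: 1.0
grasp_force: 0.0Traceback (most recent call last):
  File "<stdin>", line 2, in <module>
  File "h.py", line 30, in look
    m,ce,s=blob(im,col,tuple(int(v) for v in uv),rad)
           ~~~~^^^^^^^^^^^^^^^^^^^^^^^^^^^^^^^^^^^^^^
  File "h.py", line 22, in blob
    i=1+np.argmax(s[1:,4]);return l==i,c[i],s[i]
        ~~~~~~~~~^^^^^^^^^
    return _wrapfunc(a, 'argmax', axis=axis, out=out, **kwds)
    return bound(*args, **kwds)
ValueError: attempt to get argmax of an empty sequence
```

View pics/w9.png

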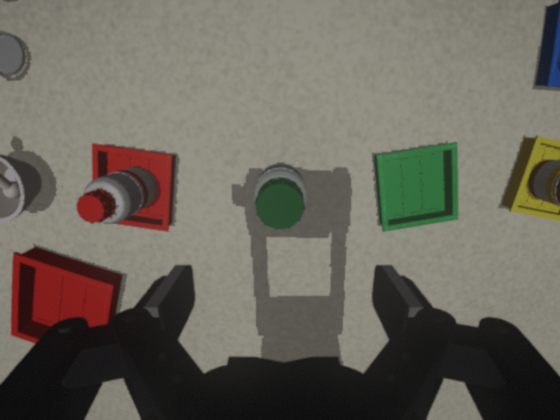

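The green cap is at (280,204), in shadow, and the green tray at (417,186).

```bash
python3 - <<'E'
from h import *
p=r.sense();print(p["eef_pos"],atz("wrist",[(280,204)],101,p).round(1))
look("w10",[("green",(440,-153,24),75)])
E
```

```text
[441.54312065   7.215577   231.73359083] [[439.4   9.5 101. ]]
green uv [418. 187.] circ [ 438.5 -154. ] 127 rect [ 438.2 -153.1] [91. 92.] 9
[441.5   7.2 231.7] [ 3.141e+00 -0.000e+00 -1.000e-03]
```

```bash
python3 -m inch '[[[-0.005,-0.008,0.12,0,0,0],[-0.005,-0.008,0.26,0,0,0],[-0.005,-0.008,0.42,0,0,0],[-0.005,-0.008,0.58,0,0,0],[-0.005,-0.008,0.74,0,0,0],[-0.005,-0.008,0.88,0,0,0],[-0.005,-0.008,0.96,0,0,0],[-0.005,-0.008,0.96,0,0,0]]]'
python3 -m inch '[[[0,0,0,0,0,0],[0,0,0,0,0,0],[0,0,0,0,0,0],[0,0,0,0,0,0],[0,0,0,0,0,0],[0,0,0,0,0,0],[0,0,0,0,0,0],[0,0,0,0,0,0]]]' -1 60
python3 -m inch '[[[0,0,-0.06,0,0,0],[0,0,-0.16,0,0,0],[0,0,-0.28,0,0,0],[0,0,-0.4,0,0,0],[0,0,-0.52,0,0,0],[0,0,-0.62,0,0,0],[0,0,-0.66,0,0,0],[0,0,-0.66,0,0,0]]]'
```

```text
clock: 25.28
eef_pos: [438.2, 8.3, 36.7]
tcp_rot: [3.141, 0.006, -0.003]
contact_force: [-1.0, -0.4, -0.5]
opening: 1.008
grasp_force: 0.0
clock: 25.95
eef_pos: [441.3, 9.2, 41.4]
tcp_rot: [3.141, -0.003, -0.001]
contact_force: [0.1, -0.7, 7.3]
opening: 0.637
grasp_force: 62.8
clock: 26.62
eef_pos: [441.5, 9.4, 174.2]
tcp_rot: [-3.141, -0.005, -0.001]
contact_force: [-0.1, 0.6, -3.1]
opening: 0.634
grasp_force: 64.3
```

```bash
python3 -m inch '[[[0,0.06,0,0,0,0],[0,0.18,0,0,0,0],[0,0.34,0,0,0,0],[0,0.5,0,0,0,0],[-0.005,0.65,0,0,0,0],[-0.008,0.77,0,0,0,0],[-0.008,0.812,0,0,0,0],[-0.008,0.812,0,0,0,0]]]'
python3 -m inch '[[[0,0,0.06,0,0,0],[0,0,0.16,0,0,0],[0,0,0.28,0,0,0],[0,0,0.4,0,0,0],[0,0,0.5,0,0,0],[0,0,0.57,0,0,0],[0,0,0.61,0,0,0],[0,0,0.61,0,0,0]]]'
python3 -m inch '[[[0,0,0,0,0,0],[0,0,0,0,0,0],[0,0,0,0,0,0],[0,0,0.01,0,0,0],[0,0,0.015,0,0,0],[0,0,0.02,0,0,0],[0,0,0.025,0,0,0],[0,0,0.025,0,0,0]]]'
```

```text
clock: 27.28
eef_pos: [437.6, -154.4, 170.8]
tcp_rot: [-3.141, 0.001, -0.004]
contact_force: [-0.2, 0.5, -2.7]
opening: 0.636
grasp_force: 64.5
clock: 27.95
eef_pos: [436.9, -151.6, 48.1]
tcp_rot: [-3.14, 0.003, -0.0]
contact_force: [-0.2, 0.4, -2.4]
opening: 0.631
grasp_force: 64.5
clock: 28.62
eef_pos: [438.4, -153.1, 45.5]
tcp_rot: [3.142, -0.0, -0.001]
contact_force: [-3.1, 0.4, 8.9]
opening: 0.633
grasp_force: 66.0
```

```bash
python3 -m inch '[[[0,0,-0.002,0,0,0],[0,0,-0.002,0,0,0]]]'
python3 -m inch '[[[0,0,0,0,0,0],[0,0,0,0,0,0],[0,0,0,0,0,0],[0,0,0,0,0,0],[0,0,0,0,0,0]]]' 1 60
python3 -m inch '[[[0,0,-0.06,0,0,0],[0,0,-0.16,0,0,0],[0,0,-0.3,0,0,0],[0,0,-0.46,0,0,0],[0,0,-0.62,0,0,0],[0,0,-0.78,0,0,0],[0,0,-0.9,0,0,0],[0,0,-0.93,0,0,0]]]'
python3 -m inch '[[[-0.1,0,-0.1,0,0,0],[-0.25,0,-0.3,0,0,0],[-0.4,0,-0.5,0,0,0],[-0.4,0,-0.6,0,0,0],[-0.4,0,-0.6,0,0,0],[-0.4,0,-0.6,0,0,0],[-0.4,0,-0.6,0,0,0],[-0.4,0,-0.6,0,0,0]]]'
python3 - <<'E'
from h import *
a=r.grab_frame("scene")[110:330,130:370];b=r.grab_frame("side")[110:420,230:430]
a=cv2.resize(a,(436,400));b=cv2.resize(b,(258,400));cv2.imwrite("pics/end.png",np.hstack([a,b])[:,:,::-1])
E
```

```text
clock: 28.78
eef_pos: [438.3, -153.1, 45.5]
tcp_rot: [3.141, -0.0, -0.001]
contact_force: [-1.5, 0.2, 4.3]
opening: 0.634
grasp_force: 64.9
clock: 29.2
eef_pos: [438.3, -153.0, 45.3]
tcp_rot: [3.142, -0.0, -0.001]
contact_force: [-0.3, -0.5, -0.5]
opening: 1.001
grasp_force: 0.0
clock: 29.87
eef_pos: [440.2, -153.7, 235.4]
tcp_rot: [3.14, -0.006, -0.001]
contact_force: [0.2, -0.6, -0.5]
opening: 0.998
grasp_force: 0.0
clock: 30.53
eef_pos: [357.9, -152.6, 349.7]
tcp_rot: [-3.14, 0.002, -0.001]
contact_force: [-0.6, 1.0, -0.0]
opening: 1.005
grasp_force: 0.0
```

View pics/end.png

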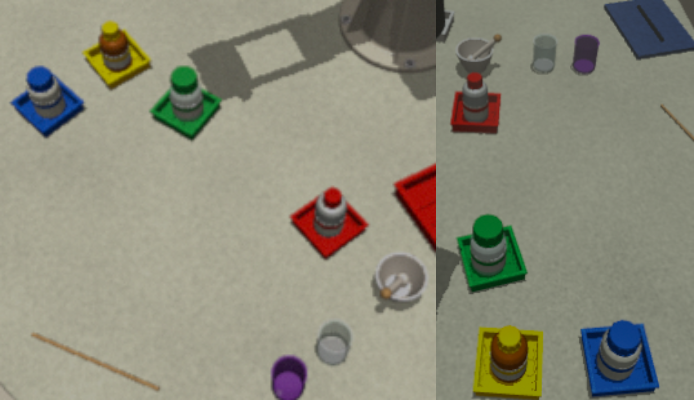

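All four bottles stand upright and centred in the trays of their own colours, and the beaker and mortar look undisturbed.

```bash
python3 -c "
from rig import r
print(r.sign_off())"
```

```text
the job is handed in; nothing more can be done
None
```

The job is handed in: all four bottles stand upright in the trays of their own colours and the beaker and mortar were not touched, judged from the final camera views, since the sign-off returned no verdict.

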